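# Stand a carved panel on edge to dry

## Task

The freshly oiled carved panel lying flat on the bench has to dry standing up: first lean it in the sloping wooden rest and let go of it, then take it again another way and stand it upright on its long thin edge on the empty black rubber strip of the green drying board, centred on the strip and running lengthwise. Set it down on the strip while you still hold it, rather than dropping it, and leave it standing free. Do not disturb the finished panel, the wax tin, the gouge or the mallet.

Things in the scene. Friction and masses are not known exactly. Their poses are not given: they have to be found in the camera images.
- panel: The work: pale wooden board with a dark carved leaf pattern on both faces, 170 x 64 x 18 mm, about 0.13 kg, at the start lying flat on the bench (to the left or the right). Origin at its centre; x along its 170 mm length, y along its 64 mm width, z through its thickness. Alike after half turns about its axes.
- rest: Brown wooden sloping rest, fixed; base 190 (x) x 130 (y) x 12 mm, origin at the centre of its underside, z up. Two pale 20 mm wide rails at x = -66 and +66 mm slope at 45 degrees, facing up and to its +y (low end at +y); at each low end a lip 16 mm proud of the rail stops the panel. Open between the rails (112 mm) for fingers below, behind and above the panel. 110 mm high.
- rest_seat (a point): Point on the rest, 85 mm above the bench over the rest's origin: the centre of the panel when it lies on both rails against both lips, its length along the rest's x, its width running down the slope towards the rest's +y, its face normal 45 degrees up towards the rest's +y. Same axes as the rest.
- drying_board: Green drying board fixed to the bench, 220 (x) x 190 (y) x 12 mm, with two black rubber strips 200 (x) x 44 (y) mm and 4 mm thick on it, centred at y = +56 mm (occupied by the finished panel) and y = -56 mm (empty). Origin at the centre of its underside, z up.
- free_strip (a point): Centre of the top face of the empty rubber strip, 16 mm above the bench; x along the strip, y across it, z up.
- finished_panel: Bystander: dark board with a pale pattern, same size as the panel, standing on its long edge lengthwise along the other strip, 112 mm beside the empty one. Origin at its centre, x along its length; its top is 80 mm above the bench.
- wax_tin: Bystander: round red and white tin, 72 mm in diameter, 55 mm high, beyond the rest. Origin at the centre of its underside.
- gouge: Bystander: wood-carving gouge lying on the bench near the robot, 255 mm long, 29 mm high, handle to its -x. Origin on the bench under the handle, x along it.
- mallet: Bystander: wooden mallet lying on the far side of the rest, head 100 x 75 x 72 mm, 230 mm long in all. Origin on the bench at the inner face of the head, x along it towards the head.
Mind the look-alikes: they are no part of the job. What is shaped like the panel but orange or purple is not meant. Leave any pink look-alike of the rest alone.

How it is judged:
By the outcome, as a careful person would: the job done as asked, in the order asked, and still so for the second after the job is handed in, with the robot touching nothing.
It also fails if it takes over 58 s, if anything falls off the work surface, if the arm or the gripper's body presses on something with over 40 N, if the wrist force passes 120 N, or if a joint passes its speed limit or range.

## Robot

A 6-joint arm with a two-finger parallel gripper is mounted at the origin on the work surface. World frame = base frame: x ahead of the robot, y to its left, z up, the work surface at z = 0. Lengths are in m, angles in degrees, forces in N, time in s.
With the tool pointing down it reaches from about 0.275 to 0.75 m from the base axis. Payload 10.2 kg.
Tool frame: the origin (TCP) lies on the mounting face of the last link; the fingertips stand 173 mm ahead of it and the grasp point (between the pads) lies 155 mm ahead of it; z points along the fingers, y is the direction in which the jaws open and shut (so a half turn about z gives the same grasp; the last joint's range is limited). The gripper opens to 85 mm and grips with 20 to 120 N. Pads are 22 mm wide; open, the fingers measure 114 mm over their backs; the gripper's body (76 mm by 85 mm) begins 54 mm behind the grasp point. The pads swing forward as they close: fully open they stand 13 mm farther back than shut.
Start: joints at [-80.925, 17.928, 85.812, -0, 76.261, -12.8], TCP at [0.196, -0.487, 0.405] pointing down, gripper open.
Joint ranges: [-168.41, 168.41], [-55.51, 124.54], [10.69, 146.95], [-70.63, 250.63], [1, 178], [-165.06, 165.06]. Speed limits (degrees/s): [136.94, 136.94, 172.46, 180, 180, 180].

## Interface

Orientations are given as [roll, pitch, yaw] about the fixed x, y, z axes, in that order (R = Rz(yaw) Ry(pitch) Rx(roll)).
In Python, from cell import ctrl gives the robot as it stands. Calls block until the motion is done:
- ctrl.move_ptp(position, orientation): joint-space move of the TCP to a pose.
- ctrl.line_to(position, ori=None, v=0.15): straight line of the TCP; ori=None keeps the orientation; v is the mean speed in m/s.
- ctrl.move_joints(angles): joint-space move.
- ctrl.open_gripper() and ctrl.close_gripper(): open the fingers fully, or close them until they stop; the grip force is fixed at half the most.
- ctrl.pause(seconds).
- ctrl.ik(position, orientation): joint angles nearest the present ones, or None.
- ctrl.sense(): the state.
- ctrl.capture(name): name is "side" or "top" or "wrist"; returns the picture (400x640x3 uint8, blue, green, red); there is no depth.
- ctrl.get_calibration(name): a dict with "intrinsics" (3x3 intrinsics, pixels), "R" (3x3) and "t" (3): a world point X has camera coordinates R X + t; the wrist camera has in their place "T_tool_cam" (4x4, takes a point from camera to tool coordinates, whose origin is the TCP and whose axes are the flange's). Camera axes: x right, y down, z forward; pixel columns grow to the right and rows downward; lengths in m; the calibration is good to about 2 mm. The wrist camera is an equidistant fisheye: a pixel r from the principal point sees the ray r / f radians off the axis. A picture is of the moment at which its call begins: read the wrist's pose just before it. get_calibration takes no time and is no camera call.
A pose or a line that the arm cannot do raises ctrl.MotionError and nothing moves.
- ctrl.sign_off(): hands the job in, once; it reports no verdict.
The state is a dict: "t": time; "joint_pos": joint angles; "qd": joint speeds; "joint_efforts": joint torques, N m; "tool_pos": TCP position; "tool_rot": TCP orientation; "wrist_force": force on the tool from outside, world axes, zero at the start; "moment": the same for the moment, N m; "width": finger opening in m.
Only numpy, scipy, OpenCV 4.12 (cv2) and the standard library are available. Lean on these libraries where they do the work, as an engineer would, in place of code of your own. Each camera call takes 0.05 s, during which the arm holds its last target. There are 200 camera calls.

## Working session

There is one attempt and no reset: what is moved stays moved. The work goes in short steps, each a Python script; the robot and the scene stay as the last script left them, time stands still between calls to the robot, and variables do not carry over. Pictures are saved under pics/ and viewed, about 8 in all and at most 12, crops included, and the job is handed in when it is done.

```bash
mkdir -p pics; python3 - <<'E'
from cell import ctrl
import cv2,numpy as np
for n in("top","side"):
    cv2.imwrite(f"pics/{n}0.png",ctrl.capture(n)); c=ctrl.get_calibration(n); print(n,{k:np.round(v,4).tolist() for k,v in c.items() if k!='name' and not isinstance(v,str)})
c=ctrl.get_calibration("wrist");print({k:np.round(v,4).tolist() for k,v in c.items() if not isinstance(v,str)})
print(ctrl.sense())
E
```

```text
top {'intrinsics': [[459.7072, 0.0, 322.0216], [0.0, 459.7072, 197.1192], [0.0, 0.0, 1.0]], 'R': [[0.0239, -0.9996, 0.0167], [-0.9979, -0.0248, -0.0599], [0.0603, -0.0153, -0.9981]], 't': [0.0002, 0.4624, 1.2623]}
side {'intrinsics': [[516.2501, 0.0, 312.9166], [0.0, 516.2501, 198.0828], [0.0, 0.0, 1.0]], 'R': [[0.8722, -0.4891, -0.0049], [-0.3081, -0.5416, -0.7821], [0.3799, 0.6837, -0.6231]], 't': [-0.39, 0.2131, 1.4618]}
{'intrinsics': [[309.7069, 0.0, 313.9844], [0.0, 309.7069, 195.2938], [0.0, 0.0, 1.0]], 'T_tool_cam': [[0.0003, -0.9464, -0.323, 0.0844], [1.0, 0.0002, 0.0002, 0.0011], [-0.0001, -0.323, 0.9464, 0.0298], [0.0, 0.0, 0.0, 1.0]]}
{'t': 0.1, 'joint_pos': array([-8.09251013e+01,  1.79574595e+01,  8.58492142e+01, -1.68347016e-04,
        7.62606392e+01, -1.27979598e+01]), 'qd': array([-0.06959767, -0.07614767, -0.17238052,  0.04950809,  0.02168711,
       -0.04472452]), 'joint_efforts': array([ 2.27756522e-03, -4.12897539e+01, -2.60140550e+01, -1.79883241e-04,
        3.02448556e-03, -1.55699176e-06]), 'tool_pos': array([ 0.19558828, -0.48717774,  0.40418418]), 'tool_rot': array([-1.79934323e+02, -1.47513145e-02,  2.18728902e+01]), 'wrist_force': array([-0.08982903, -0.16203773, -0.37756806]), 'moment': array([-0.00144305,  0.01319747, -0.01061674]), 'width': 0.0854382245808515}
```

View pics/top0.png

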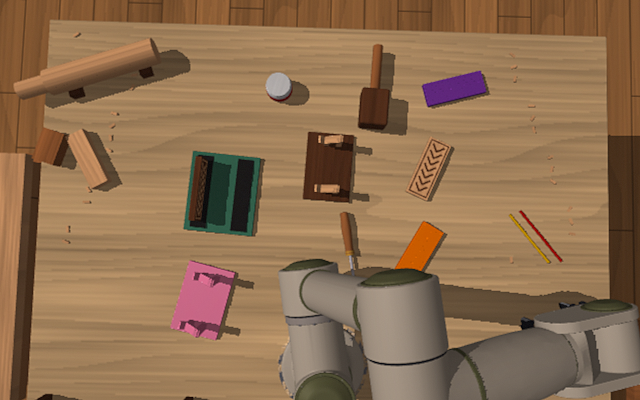

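View pics/side0.png

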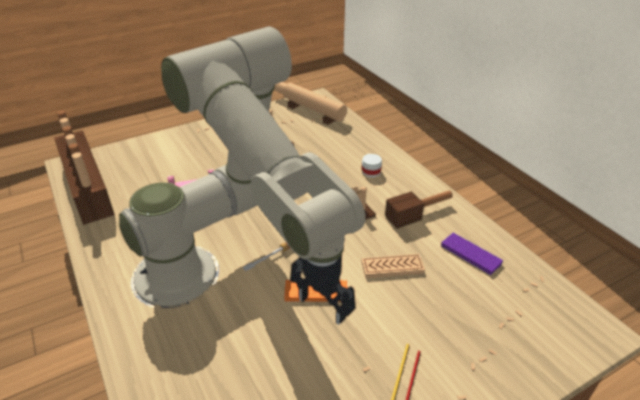

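The top view shows the panel at about (429,169), the rest at (329,166), the board at (223,193) with its right strip empty, and the gouge at (349,240). I'll enlarge that area to get the corners.

```bash
python3 - <<'E'
import cv2
im=cv2.imread("pics/top0.png")
a=cv2.resize(im[120:210,290:460],None,fx=4.7,fy=4.7,interpolation=cv2.INTER_CUBIC)
cv2.imwrite("pics/c1.png",a)
a=cv2.resize(im[140:245,175:275],None,fx=5.6,fy=5.6,interpolation=cv2.INTER_CUBIC)
cv2.imwrite("pics/c2.png",a)
E
```

```text
(no output)
```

View pics/c1.png

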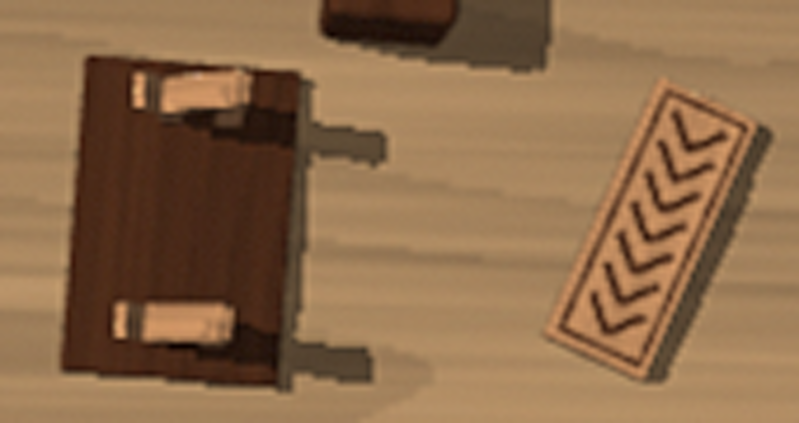

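View pics/c2.png

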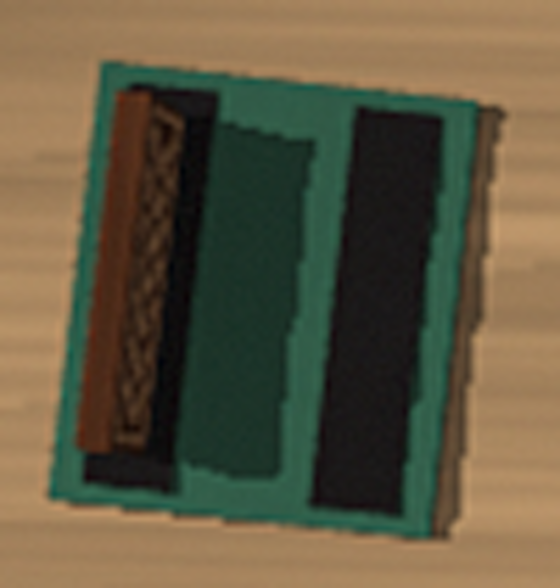

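The low ends (lips) of the rest are at the left, so its +y is towards world +y. The empty strip is the right-hand one. Next I turn the corners into poses and check IK along the planned path.

```bash
cat > h.py <<'E'
import numpy as np,cv2
from scipy.spatial.transform import Rotation as Ro
from cell import ctrl
def pix2w(name,uv,z):
    c=ctrl.get_calibration(name);K,R,t=map(np.array,(c["intrinsics"],c["R"],c["t"]))
    C=-R.T@t; d=R.T@np.linalg.inv(K)@np.array([*uv,1.]); return C+d*(z-C[2])/d[2]
def rpy(M): return Ro.from_matrix(M).as_euler('xyz',degrees=True)
def tool(zd,yd):
    z=np.array(zd,float);z/=np.linalg.norm(z);y=np.array(yd,float);y-=z*(y@z);y/=np.linalg.norm(y)
    return np.column_stack([np.cross(y,z),y,z])
def tcp(g,M,d=.155): return np.array(g)-M[:,2]*d
def yawdir(a): a=np.radians(a);return np.array([np.cos(a),np.sin(a),0])
S=2**-.5;Z=np.array([0,0,1.])
def st(): 
    s=ctrl.sense();print('t%.1f'%s['t'],'pos',s['tool_pos'].round(4),'rot',s['tool_rot'].round(1),'F',s['wrist_force'].round(1),'M',s['moment'].round(2),'w%.4f'%s['width'],'q',s['joint_pos'].round(1));return s
E
python3 - <<'E'
from h import *
def P(L,s,o,z): return np.array([pix2w("top",((u+.5)/s-.5+o[0],(v+.5)/s-.5+o[1]),z) for u,v in L])
def rep(n,c):  # order: far-left, far-right, near-right, near-left (image)
    x=(c[0]+c[1]-c[2]-c[3])/2;print(n,'ctr',c.mean(0).round(4),'len %.3f'%np.linalg.norm(x),'yaw %.2f'%np.degrees(np.arctan2(x[1],x[0])),'w %.3f'%np.linalg.norm((c[0]-c[1]+c[3]-c[2])/2))
o1=(290,120)
rep('panel',P([(665,78),(757,124),(642,380),(546,332)],4.7,o1,.018))
rep('rest',P([(87,57),(300,72),(278,385),(62,370)],4.7,o1,.012))
o2=(175,140)
rep('strip',P([(357,107),(443,118),(402,515),(310,507)],5.6,o2,.016))
rep('board',P([(102,63),(478,102),(434,538),(50,498)],5.6,o2,.012))
E
```

```text
panel ctr [ 0.5504 -0.2834  0.018 ] len 0.168 yaw -23.88 w 0.062
rest ctr [ 0.5485 -0.0041  0.012 ] len 0.188 yaw -2.95 w 0.128
strip ctr [0.4623 0.2325 0.016 ] len 0.198 yaw -4.31 w 0.044
board ctr [0.4669 0.2885 0.012 ] len 0.217 yaw -4.15 w 0.189
```

Sizes match to 2 mm, and the strip and board agree. Now the IK check of the whole plan, then the approach and a wrist picture above the panel.

```bash
cat >> h.py <<'E'
PAN=np.array([.5504,-.2834,0]);PY=-23.9
REST=np.array([.5485,-.0041,0]);RY=-2.95
STR=np.array([.4627,.2326,0]);SY=-4.25
rx,ry=yawdir(RY),yawdir(RY+90)
n=S*(ry+Z);dn=S*(ry-Z);seat=REST+.085*Z
def plan(sg1,sg2):
    M1=tool(-Z,sg1*yawdir(PY+90)); M2=tool(-n,sg1*dn); M3=tool(dn,sg2*n); M4=tool(-Z,sg2*yawdir(SY+90))
    return M1,M2,M3,M4
E
python3 - <<'E'
from h import *
for s1 in(1,-1):
  for s2 in(1,-1):
    M1,M2,M3,M4=plan(s1,s2);print(s1,s2)
    for nm,g,M in(('pan',PAN+.02*Z,M1),('up',PAN+.12*Z,M1),('r_app',seat+.1*n,M2),('r',seat,M2),('r_off',seat+.1*n,M2),('g_app',seat-.12*dn,M3),('g',seat-.012*dn,M3),('lift',seat-.012*dn+.1*Z,M3),('s_app',STR+.16*Z,M4),('s',STR+.06*Z,M4)):
        q=ctrl.ik(tcp(g,M),rpy(M));print(nm,None if q is None else np.round(q))
E
```

```text
1 1
pan [ -38.   44.   81.    0.   55. -104.]
up [ -38.   36.   78.    0.   66. -104.]
r_app [ 12.  38.  81. -44.  79. -60.]
r [  5.  41.  89. -49.  68. -56.]
r_off [ 12.  38.  81. -44.  79. -60.]
g_app [ -37.   35.   84.   36.   91. -133.]
g [ -30.   39.   91.   40.   79. -136.]
lift [ -30.   30.   87.   39.   88. -128.]
s_app [ 14.  22.  94.   0.  64. -72.]
s [ 14.  30.  99.   0.  51. -72.]
1 -1
pan [ -38.   44.   81.    0.   55. -104.]
up [ -38.   36.   78.    0.   66. -104.]
r_app [ 12.  38.  81. -44.  79. -60.]
r [  5.  41.  89. -49.  68. -56.]
r_off [ 12.  38.  81. -44.  79. -60.]
g_app [-37.  35.  84.  36.  91.  47.]
g [-30.  39.  91.  40.  79.  44.]
lift [-30.  30.  87.  39.  88.  52.]
s_app [ 14.  22.  94.  -0.  64. 108.]
s [ 14.  30.  99.  -0.  51. 108.]
-1 1
pan [-38.  44.  81.  -0.  55.  76.]
up [-38.  36.  78.  -0.  66.  76.]
r_app [ 12.  38.  81. -44.  79. 120.]
r [  5.  41.  89. -49.  68. 124.]
r_off [ 12.  38.  81. -44.  79. 120.]
g_app [ -37.   35.   84.   36.   91. -133.]
g [ -30.   39.   91.   40.   79. -136.]
lift [ -30.   30.   87.   39.   88. -128.]
s_app [ 14.  22.  94.   0.  64. -72.]
s [ 14.  30.  99.   0.  51. -72.]
-1 -1
pan [-38.  44.  81.  -0.  55.  76.]
up [-38.  36.  78.  -0.  66.  76.]
r_app [ 12.  38.  81. -44.  79. 120.]
r [  5.  41.  89. -49.  68. 124.]
r_off [ 12.  38.  81. -44.  79. 120.]
g_app [-37.  35.  84.  36.  91.  47.]
g [-30.  39.  91.  40.  79.  44.]
lift [-30.  30.  87.  39.  88.  52.]
s_app [ 14.  22.  94.  -0.  64. 108.]
s [ 14.  30.  99.  -0.  51. 108.]
```

```bash
python3 - <<'E'
from h import *
M1,M2,M3,M4=plan(1,1)
p=PAN+.170*Z
ctrl.move_ptp(p+.11*Z,rpy(M1)); st()
cv2.imwrite("pics/w1.png",ctrl.capture("wrist"))
ctrl.line_to(p,v=.1); st()
ctrl.close_gripper(); st()
ctrl.line_to(p+.11*Z,v=.12); st()
cv2.imwrite("pics/w2.png",ctrl.capture("wrist"))
cv2.imwrite("pics/w12.png",cv2.resize(np.vstack([cv2.imread("pics/w1.png"),cv2.imread("pics/w2.png")]),None,fx=.74,fy=.74,interpolation=cv2.INTER_AREA))
E
```

```text
t1.7 pos [ 0.55   -0.2841  0.2803] rot [-180.    0.  156.] F [ 0.3 -0.   0.4] M [-0.02  0.   -0.01] w0.0854 q [ -38.1   36.1   77.3   -0.    66.6 -104.1]
t3.0 pos [ 0.5506 -0.2835  0.1707] rot [-1.800e+02  1.000e-01  1.561e+02] F [ 0.1 -0.   0.8] M [ 0.02 -0.02  0.01] w0.0850 q [ -38.1   44.4   81.1    0.    54.5 -104.2]
t3.3 pos [ 0.5506 -0.2836  0.1709] rot [-1.800e+02  1.000e-01  1.561e+02] F [-0.9  0.6  5.5] M [0.11 0.17 0.02] w0.0626 q [ -38.1   44.4   81.1   -0.    54.5 -104.2]
t4.4 pos [ 0.5503 -0.2833  0.2791] rot [ 1.800e+02 -1.000e-01  1.561e+02] F [ 0.1  0.3 -2.2] M [-0.02  0.   -0.01] w0.0630 q [ -38.1   36.2   77.3    0.    66.6 -104.2]
```

View pics/w12.png

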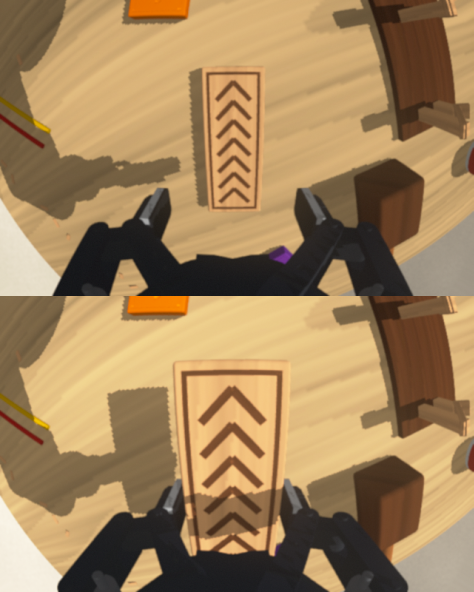

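Panel is held centred in the jaws (weight felt, width about 63 mm). Now into the rest.

```bash
python3 - <<'E'
from h import *
M1,M2,M3,M4=plan(1,1)
D=.162
ctrl.line_to(PAN+(.40)*Z,v=.25)
up=-.005*dn
ctrl.move_ptp(tcp(seat+.16*n+up,M2,D),rpy(M2)); st()
ctrl.line_to(tcp(seat+.02*n+up,M2,D),v=.15); s=st()
f0=s['wrist_force']
for k in range(16):
    a=.018-.0015*k
    ctrl.line_to(tcp(seat+a*n+up,M2,D),v=.03)
    f=ctrl.sense()['wrist_force']-f0
    if f@n>5: break
print('contact a',a,f.round(1),f@n,f@dn); st()
cv2.imwrite("pics/w3.png",ctrl.capture("wrist"));cv2.imwrite("pics/s3.png",ctrl.capture("side"))
E
```

```text
t6.5 pos [0.5606 0.2186 0.3162] rot [-135.    -0.   176.9] F [ 0.2  0.  -2.4] M [ 0.52 -0.08  0.01] w0.0626 q [ 15.4  36.4  74.8 -42.1  87.3 -62.2]
t7.6 pos [0.5551 0.1212 0.2179] rot [-1.350e+02  1.000e-01  1.771e+02] F [-0.2  0.5 -2.3] M [ 0.57 -0.03  0.02] w0.0624 q [  6.3  39.1  87.1 -47.6  70.9 -57.3]
contact a 0.004499999999999999 [-1.   5.2  6.2] 8.064725961264342 -0.7481623326545158
t10.1 pos [0.5544 0.1105 0.2069] rot [-1.350e+02  1.000e-01  1.771e+02] F [-1.2  5.7  3.9] M [ 0.49  0.24 -0.25] w0.0626 q [  5.3  39.7  88.1 -48.4  69.3 -56.7]
```

View pics/w3.png

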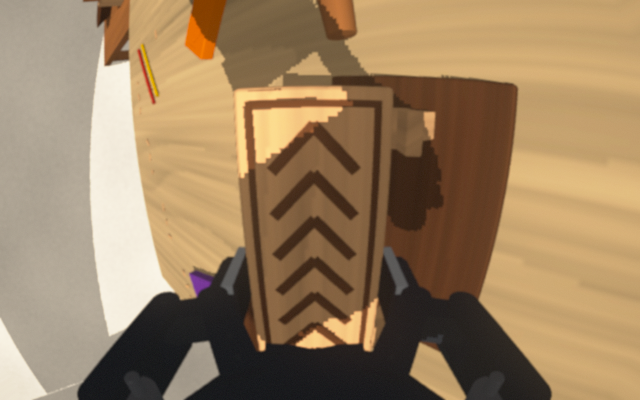

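The wrist view shows the panel inside the lip (lip at about (415,130), right of the panel's edge at x≈391), with the contact force purely along the normal. One more small press, then release, retreat and check.

```bash
python3 - <<'E'
from h import *
M1,M2,M3,M4=plan(1,1)
D=.162;up=-.005*dn
f0=np.array([-.2,.5,-2.3])
for a in(.0035,.0025,.0015,.0005):
    ctrl.line_to(tcp(seat+a*n+up,M2,D),v=.03); f=ctrl.sense()['wrist_force']-f0; print(a,f.round(1),f@n)
    if f@n>12: break
ctrl.open_gripper(); st()
ctrl.line_to(tcp(seat+.12*n+up,M2,D),v=.2); st()
cv2.imwrite("pics/w4.png",ctrl.capture("wrist"));t=ctrl.capture("top");cv2.imwrite("pics/t4.png",t)
w=cv2.imread("pics/w4.png")
cv2.imwrite("pics/c4.png",w)
E
```

```text
0.0035 [-2.7 10.4 12. ] 15.741045227236052
t10.8 pos [0.5544 0.1091 0.2055] rot [-135.   -0.  177.] F [1.  0.6 1.2] M [ 0.29 -0.   -0.02] w0.0856 q [  5.1  39.8  88.2 -48.5  69.1 -56.7]
t11.6 pos [0.5584 0.191  0.287 ] rot [-1.35e+02 -1.00e-01  1.77e+02] F [ 0.1 -0.7  0.1] M [ 0.28 -0.07  0.05] w0.0854 q [ 13.   36.7  79.1 -43.3  82.4 -60.9]
```

View pics/w4.png

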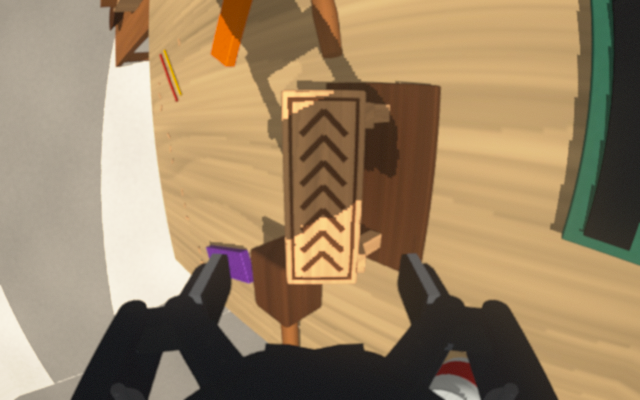

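The panel lies on both rails against both lips (lips at (378,115) and (368,245)). Its corners are about (284,91), (363,92), (356,283), (288,283), which give its pose on the slope.

```bash
cat >> h.py <<'E'
def wray(uv,pos,rot):
    c=ctrl.get_calibration("wrist");K=np.array(c["intrinsics"]);T=np.array(c["T_tool_cam"])
    a=np.array([(uv[0]-K[0,2])/K[0,0],(uv[1]-K[1,2])/K[1,1]]);r=np.linalg.norm(a)
    d=np.array([*(np.sin(r)*a/r),np.cos(r)]);R=Ro.from_euler('xyz',rot,degrees=True).as_matrix()
    return R@T[:3,3]+pos,R@T[:3,:3]@d
E
python3 - <<'E'
from h import *
s=ctrl.sense()
for off in(.009,.012):
    L=[]
    for uv in[(284,91),(363,92),(356,283),(288,283)]:
        o,d=wray(uv,s['tool_pos'],s['tool_rot']);p=o+d*(((seat+off*n-o)@n)/(d@n));q=p-seat;L.append([q@rx,q@dn])
    L=np.array(L);print(off,L.round(4).tolist(),'ctr',L.mean(0).round(4))
M1,M2,M3,M4=plan(1,1)
for g,M in((seat-.12*dn+.1*Z,M3),(seat-.14*dn,M3),(REST+.40*Z,tool(-Z,rpy(M1)*0+yawdir(RY+90)))): print(ctrl.ik(tcp(g,M),rpy(M)))
E
```

```text
0.009 [[-0.0845, -0.0291], [-0.0842, 0.0317], [0.0875, 0.0337], [0.0872, -0.0305]] ctr [0.0015 0.0014]
0.012 [[-0.0845, -0.0288], [-0.0841, 0.0312], [0.0854, 0.0332], [0.085, -0.0302]] ctr [0.0005 0.0013]
[ -36.85988996   28.78890949   77.44741815   36.63391203  100.43070326
 -125.88402522]
[ -38.00176076   34.54307048   81.79575052   35.42188953   92.87835566
 -132.72871085]
[-1.26694339e+01  1.81982924e+01  6.35213681e+01 -5.08888749e-14
  9.82803395e+01 -9.97194339e+01]
```

Measured centre is within 1.5 mm of the seat. I regrasp it across the thickness from the upper edge. The jaw centre goes slightly above the panel, so the lower finger lifts it rather than the upper one pressing it onto the rails.

```bash
python3 - <<'E'
from h import *
M1,M2,M3,M4=plan(1,1)
Mv=tool(-Z,yawdir(RY+90))
ctrl.move_ptp(tcp(REST+.32*Z+.03*ry,Mv),rpy(Mv))
ctrl.move_ptp(tcp(seat-.13*dn+.004*n,M3),rpy(M3)); st()
g=seat-.021*dn+.004*n+.001*rx
ctrl.line_to(tcp(g,M3),v=.12); st()
cv2.imwrite("pics/s5.png",ctrl.capture("side"))
ctrl.close_gripper(); st()
ctrl.line_to(tcp(g+.13*Z,M3),v=.1); st()
cv2.imwrite("pics/w6.png",ctrl.capture("wrist"))
E
```

```text
t13.2 pos [ 0.5388 -0.2012  0.2887] rot [135.   -0.2 177.2] F [ 0.5 -0.1  1.6] M [-0.33  0.05 -0.  ] w0.0856 q [ -37.1   34.5   82.8   35.7   91.8 -132.5]
t14.2 pos [ 0.5434 -0.1259  0.2129] rot [1.35e+02 1.00e-01 1.77e+02] F [-0.1 -0.7  0.4] M [-0.35 -0.    0.01] w0.0850 q [ -30.5   38.    90.1   39.6   79.6 -134.9]
t14.9 pos [ 0.5434 -0.1252  0.2133] rot [134.9   0.  177.1] F [-1.4  2.6  8.3] M [1.   0.17 0.08] w0.0168 q [ -30.5   38.    90.2   39.7   79.7 -134.9]
t16.4 pos [ 0.5432 -0.1256  0.3416] rot [ 1.35e+02 -1.00e-01  1.77e+02] F [-0.3 -0.6 -0.7] M [-0.58 -0.03  0.01] w0.0167 q [ -30.5   28.1   84.5   38.8   91.8 -125. ]
```

View pics/w6.png

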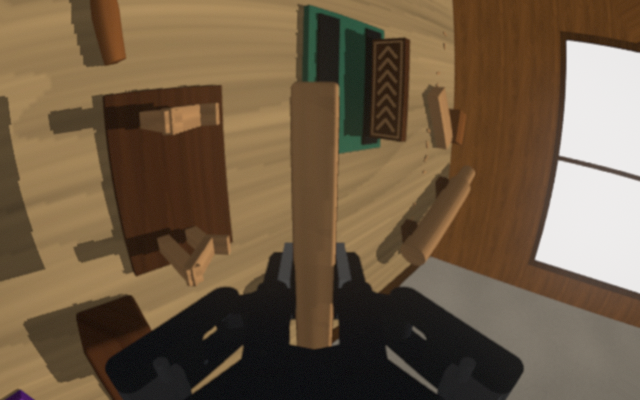

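The panel is held square between the pads; its upper edge runs from about (315,84) to (315,347). I measure its offset along the tool, move over the strip and take a wrist picture there.

```bash
python3 - <<'E'
from h import *
M1,M2,M3,M4=plan(1,1)
E=[]
for uv in[(315,84),(315,347)]:
    o,d=wray(uv,np.zeros(3),[0,0,0]); E.append(o+d*((.1457-o[2])/d[2]))
print(np.round(E,4))
ctrl.move_ptp(tcp(STR+.20*Z,M4),rpy(M4)); st()
cv2.imwrite("pics/w7.png",ctrl.capture("wrist"))
E
```

```text
[[ 0.0855  0.0007  0.1457]
 [-0.0422  0.0009  0.1457]]
t17.4 pos [0.4632 0.2318 0.3548] rot [ 1.800e+02 -1.000e-01  1.757e+02] F [ 0.3 -0.9 -2.3] M [-0.02  0.01 -0.01] w0.0171 q [ 13.6  19.6  91.3   0.   69.2 -72.1]
```

View pics/w7.png

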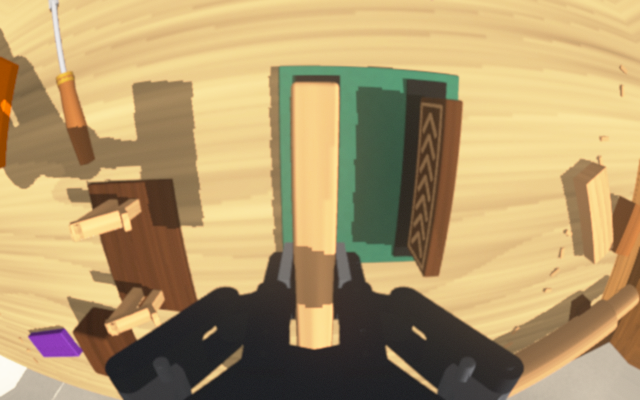

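The strip's near end shows at (293–340, 77), just beyond the panel's end at row 84. I check this against the top-camera estimate.

```bash
python3 - <<'E'
from h import *
s=ctrl.sense()
sx,sy=yawdir(SY),yawdir(SY+90)
for nm,uv,z in[('strip near R',(293,77),.016),('strip near L',(340,77),.016),('board near R',(280,67),.012),('board near L',(458,76),.012),('board far R ~',(282,250),.012)]:
    o,d=wray(uv,s['tool_pos'],s['tool_rot']);p=o+d*((z-o[2])/d[2]);q=p-STR;print(nm,'x %.4f y %.4f'%(q@sx,q@sy))
E
```

```text
strip near R x -0.0977 y -0.0219
strip near L x -0.0978 y 0.0240
board near R x -0.1085 y -0.0350
board near L x -0.1077 y 0.1514
board far R ~ x 0.0923 y -0.0387
```

Both estimates agree to 1–2 mm, so I use the middle. Lower with force guard, release, withdraw.

```bash
python3 - <<'E'
from h import *
M1,M2,M3,M4=plan(1,1)
g=STR+.001*yawdir(SY)+.001*yawdir(SY+90)
ctrl.line_to(g+.30*Z,v=.12); ctrl.line_to(g+.2335*Z,v=.08); s=st(); f0=s['wrist_force']
for k in range(1,18):
    z=.2335-.001*k
    ctrl.line_to(g+z*Z,v=.02); f=ctrl.sense()['wrist_force']-f0
    if f[2]>4: break
print('z',z,f.round(1)); s=st()
cv2.imwrite("pics/w8.png",ctrl.capture("wrist"))
if f[2]>4:
    ctrl.pause(.3); st()
    ctrl.open_gripper(); st()
    ctrl.line_to(g+.38*Z,v=.1); st()
    cv2.imwrite("pics/w9.png",ctrl.capture("wrist")); 
    ctrl.move_ptp(g+.40*Z+[-.02,-.3,.05],rpy(M4));st()
    cv2.imwrite("pics/t9.png",ctrl.capture("top"))
    t=cv2.imread("pics/t9.png")[120:260,160:360];w=cv2.imread("pics/w9.png")
    cv2.imwrite("pics/f.png",np.vstack([cv2.resize(t,(640,448),interpolation=cv2.INTER_CUBIC)[:300],w[:300]]))
E
```

```text
t19.1 pos [0.4639 0.2336 0.234 ] rot [1.800e+02 1.000e-01 1.758e+02] F [ 0.6 -0.1 -1.2] M [-0.07  0.03  0.02] w0.0171 q [ 13.8  28.8  98.1   0.   53.  -72. ]
z 0.2255 [-4.2 -0.9 10.9]
t21.1 pos [0.4638 0.2336 0.2265] rot [180.    0.  175.8] F [-3.6 -1.   9.7] M [-0.27  0.73 -0.08] w0.0172 q [ 13.8  29.5  98.4  -0.   52.1 -72. ]
t21.4 pos [0.4638 0.2336 0.2265] rot [180.    0.  175.8] F [-3.2 -1.1  9.4] M [-0.17  0.65 -0.03] w0.0169 q [ 13.8  29.5  98.4  -0.   52.1 -72. ]
t22.1 pos [0.4638 0.2335 0.2255] rot [180.   -0.  175.7] F [1.1 0.3 0.3] M [-0.04 -0.01 -0.04] w0.0855 q [ 13.8  29.6  98.4   0.   52.  -72. ]
t23.8 pos [0.4637 0.2335 0.3795] rot [-1.800e+02 -1.000e-01  1.757e+02] F [-0.3  0.5 -0. ] M [0.02 0.04 0.03] w0.0856 q [ 13.8  18.4  89.   -0.   72.6 -72. ]
t25.0 pos [ 0.444  -0.0658  0.4498] rot [180.   -0.  175.8] F [0.9 0.2 0.1] M [ 0.   -0.   -0.01] w0.0852 q [ -23.5    6.3   93.4    0.    80.3 -109.3]
```

View pics/f.png

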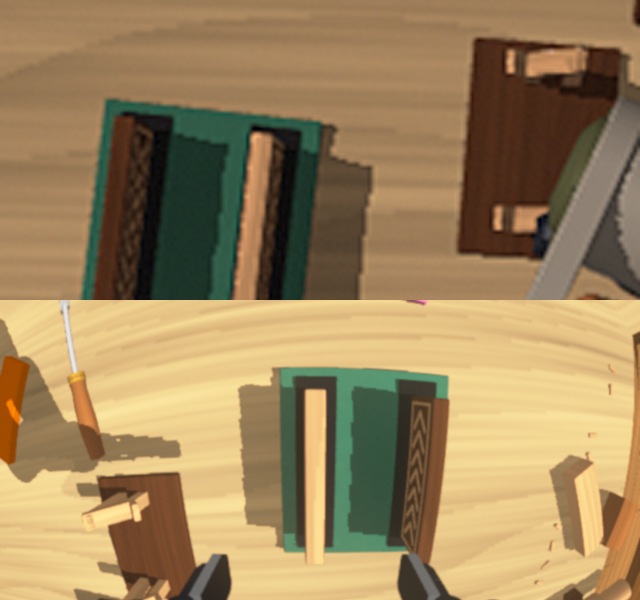

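The panel stands free on the strip, with its top edge at (305–326, 90) to (306–323, 263) in the wrist view. A numeric check of centring follows.

```bash
python3 - <<'E'
from h import *
sx,sy=yawdir(SY),yawdir(SY+90)
pos=np.array([.4637,.2335,.3795]);rot=[180,-.1,175.7]
for nm,uv,z in[('p',(305,90),.08),('p',(326,90),.08),('p',(323,263),.08),('p',(306,263),.08),('strip',(297,77),.016),('strip',(337,77),.016),('strip far',(297,246),.016)]:
    o,d=wray(uv,pos,rot);p=o+d*((z-o[2])/d[2]);q=p-STR;print(nm,'x %.4f y %.4f'%(q@sx,q@sy))
# top cam: panel top-edge near/far corners, full length crop
im=cv2.imread("pics/t9.png");cv2.imwrite("pics/c9.png",cv2.resize(im[140:245,175:275],None,fx=5.6,fy=5.6,interpolation=cv2.INTER_CUBIC))
E
```

```text
p x -0.0843 y -0.0072
p x -0.0843 y 0.0108
p x 0.0832 y 0.0095
p x 0.0832 y -0.0077
strip x -0.0992 y -0.0174
strip x -0.0993 y 0.0248
strip far x 0.0979 y -0.0203
```

View pics/c9.png

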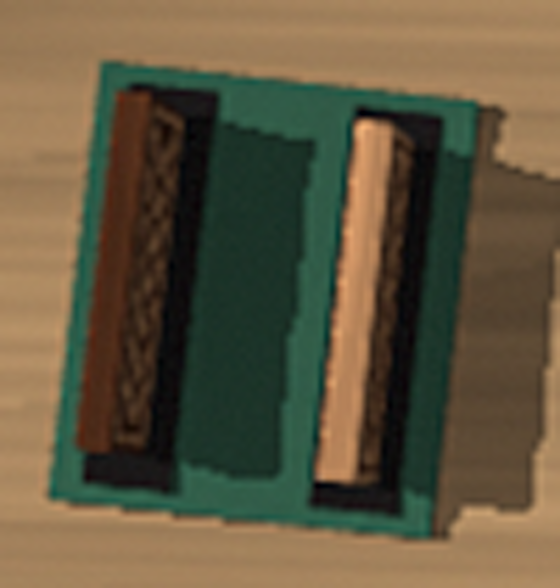

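Centre error is about 1 mm along and 1 mm across the strip, parallel to it. The top crop shows the finished panel unmoved at (82–180, 90–450). Handing in.

```bash
python3 - <<'E'
from cell import ctrl
print(ctrl.sign_off(), ctrl.sense()['t'])
E
```

```text
the job is handed in; nothing more can be done
the job is handed in; nothing more can be done
```

The carved panel now stands free on its long edge on the empty rubber strip, and the job is handed in. My last timed reading was 25.0 s against the 58 s limit.

- **Rest:** I gripped the panel by its long edges and laid it on the rails. A picture after release showed it against both lips, within about 1.5 mm of the seat.
- **Strip:** I took it again by its two faces from the upper edge and lowered it until the wrist force rose by about 11 N. Then I let go and backed away.

The last wrist picture puts the panel's centre about 1–2 mm from the strip's centre and running parallel to it. The finished panel's outline in the top view is unchanged. The gouge and mallet were visible in later pictures and I never went near the wax tin, but I did not measure any of the three again.

Two small disagreements came up:
- **Rest height:** the rest met the panel about 4 mm higher than I had computed.
- **Strip position:** the two cameras differed by about 2 mm, and I used the middle.

No check failed.

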